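Find the loaded parts tin and load it under the test guard

ROBOT

A 6-joint arm with a two-finger parallel gripper is mounted at the origin on the work surface. World frame = base frame: x ahead of the robot, y to its left, z up, the work surface at z = 0. Lengths are in mm, angles in rad, forces in N, time in s.
With the tool pointing down it reaches from about 350 to 875 mm from the base axis. Payload 4.2 kg.
Tool frame: the origin (TCP) lies at the very end of the fingers, on their centre line; the grasp point (between the pads) lies arm.grip_point_offset behind it (arm.grip_point_offset is the distance from the TCP to the grasp point, in mm); z points along the fingers, y is the line along which they close (so a half turn about z gives the same grasp; the last joint's range is limited). The gripper opens to 85 mm and grips with 20 to 120 N. Pads are 22 mm wide; open, the fingers measure 114 mm over their backs; the gripper's body (76 mm by 85 mm) begins 54 mm behind the grasp point. The pads swing forward as they close: fully open they stand 13 mm farther back than shut.
Start: joints at [1.413, 0.385, 0.008, 0, -1.194, -0.259], TCP at [252.989, 571.485, 231.312] pointing down, gripper open.
Joint ranges: [-3.14, 3.14], [-1.21, 2.06], [-1.07, 1.41], [-3.16, 2.05], [-2.99, -0.16], [-3.1, 3.1]. Speed limits (rad/s): [2.79, 2.79, 3.14, 3.14, 3.14, 3.14].

INTERFACE

Orientations are given as a unit quaternion [x, y, z, w].
In Python, from bench import arm, cams, ticket gives the robot as it stands.
- The arm moves only by the tool servo_tool, never from a script. Its argument "commands" is a list that holds one entry, the list of rows, each a list of 7 numbers: the closure in counts, from 0 (fully open) to 255 (shut), then the shift along the tool's x, y, z in m, then the turn, a rotation vector about the tool's x, y, z in degrees. In form: [[[grip, x, y, z, ax, ay, az], ...]]. A call has 1 to 10 rows; each row shifts and turns the commanded pose from where the row before left it, along the tool's axes as they then stand; what a row does not reach is not made up. A row lasts 1/12 s, in which the tool goes at most 41.7 mm and 7.16 degrees, less where a joint would pass 70% of its speed; a pose out of reach is approached as far as the arm can. A call with a gripper value outside its range is refused whole. The fingers move at their own pace and stop on an object; the grip force is fixed at half the most. Time passes only in rows, so rows that do not move let the fingers close. It gives the time, the measured TCP pose, the force, the opening and the grip force at its end, in the units of the state.
- arm.read_state(): the state, without advancing time (a new reading comes with each control period).
- cams.get_image(name): name is "scene" or "top" or "wrist"; returns a dict with "frame" (384x512x3 uint8, blue, green, red), "K" (3x3 intrinsics, pixels), "T" (4x4, takes a point from camera to world coordinates). Camera axes: x right, y up, looking along -z (the intrinsics and any distortion apply to the point x, -y, -z); pixel columns grow to the right and rows downward; lengths in mm; the calibration is good to about 2 mm. A picture is of the moment at which its call begins. There is no depth.
- ticket.job_done(): hands the job in; it is judged then, once.
The state is a dict: "clock": time; "joints": joint angles; "joint_vel": joint speeds; "joint_efforts": joint torques, N m; "position": TCP position; "ee_rot": TCP orientation; "contact_force": force on the tool from outside, world axes, zero at the start; "wrist_torque": the same for the moment, N m; "gripper_width": finger opening in mm; "grasp_force": force on a finger pad.
Only numpy, scipy, OpenCV 4.12 (cv2) and the standard library are available. Lean on these libraries where they do the work, as an engineer would, in place of code of your own. Each camera call takes 0.05 s, during which the arm holds its last target. There are 200 camera calls.

TASK

One of the three look-alike closed tins holds the brass valve core for the next pressure test; lift the tins to feel which one is heavy, and leave the light ones standing where they were. Set the heavy tin in the open part of the loading lane and push it fully home under the clear guard, so that the counterbalanced plate sinks beneath it. Keep the tins upright and do not disturb the screwdriver, hex key and gauge lying on the bench.

Things in the scene. Friction and masses are not known exactly. Their poses are not given: they have to be found in the camera images.
- tin_1: closed square tin, 60 x 60 x 36 mm high, aluminium, grey lid; on the lid a dark grip bar 36 mm long (tin's x), 12 mm thick (y), 20 mm high: top 56 mm above the underside. Origin: centre of the underside, z up. The three look the same; which is loaded is not known: two weigh 0.12 to 0.18 kg, the loaded one 0.48 to 0.62 kg (contents centred, hardly shift)
- tin_2: closed square tin, 60 x 60 x 36 mm high, aluminium, grey lid; on the lid a dark grip bar 36 mm long (tin's x), 12 mm thick (y), 20 mm high: top 56 mm above the underside. Origin: centre of the underside, z up. The three look the same; which is loaded is not known: two weigh 0.12 to 0.18 kg, the loaded one 0.48 to 0.62 kg (contents centred, hardly shift)
- tin_3: closed square tin, 60 x 60 x 36 mm high, aluminium, grey lid; on the lid a dark grip bar 36 mm long (tin's x), 12 mm thick (y), 20 mm high: top 56 mm above the underside. Origin: centre of the underside, z up. The three look the same; which is loaded is not known: two weigh 0.12 to 0.18 kg, the loaded one 0.48 to 0.62 kg (contents centred, hardly shift)
- lane: fixed loading lane. Origin: on the bench, on the centre line, under the guard's front edge; x along the lane from its open end to the end stop, z up. Deck x = -125 to -18 mm, top 12 mm over the bench. Two rails x = -120 to +60 mm, 66 mm apart, tops 30 mm over the bench. Then the plate, 2 mm lower than the deck (8 mm when sunk), to the end stop (face x = +54 mm, 30 mm high)
- deck (a point): point on the open deck's top, on the centre line, 70 mm before the guard's edge: a tin stood centred here, grip bar along the lane, is clear of the guard and has the deck's open end behind it. Axes as the lane's
- guard (a point): middle of the front edge of the clear guard roof, on its underside, 76 mm over the bench. The roof is 4 mm thick and covers x = 0 to +62 mm of the lane, 98 mm wide, on side cheeks outside the rails
- home (a point): underside centre of the loaded tin when fully home, against the end stop on the sunk plate: 24 mm past the guard's edge. The tin's near side is then 6 mm outside the roof, so it is pushed there from behind without reaching under. Past about 12 mm it drops off the deck on to the plate and can hardly be got back
- plate (a joint): counterbalanced floor plate of the lane, under the guard: how far it has sunk, 0 (up) to 0.006 m (fully down). It stays up under an empty tin and sinks fully under the loaded one (starts to move at about 3.5 N)
- screwdriver: screwdriver lying on the bench, a bystander; about 200 mm long along its x, handle to -x
- hex_key: L-shaped hex key lying on the bench, a bystander; 8 mm thick, 120 mm long arm along its x, centred on the origin, and a 28 mm short arm to +y at the +x end
- gauge: small brass dial gauge lying face up on the bench, a bystander; 70 mm across, 28 mm high, with a connector reaching 55 mm to -x of its origin (centre of the case's underside)
Not all that is in view belongs to the job. What is shaped like the tin_2 but green or orange is not meant.

How it is judged (in metres and radians):
On the way:
1. a tin has been lifted clear of the bench to feel its weight (height (world z) of any of tin_1, tin_2, tin_3 above 0.02 m), for 0.2 s.
At the end, for the whole second after the job is handed in: One tin stands upright and at rest under the guard, centred in the lane with its centre 10 to 30 mm beyond the guard's front edge (24 mm is against the stop), the plate sunk beneath it by more than 4 mm; the two other tins stand upright and at rest within 50 mm of where they started (value of joint plate above 0.004 m and ((x of tin_1 in the frame of lane between 0.01 and 0.03 m and y of tin_1 in the frame of lane between -0.01 and 0.01 m and angle between each of tin_1, tin_2, tin_3's own z axis and vertical below 0.1 rad and linear speed of each of tin_1, tin_2, tin_3 below 0.02 m/s and distance of each of tin_2, tin_3 from where it was at the start of the episode below 0.05 m) or (x of tin_2 in the frame of lane between 0.01 and 0.03 m and y of tin_2 in the frame of lane between -0.01 and 0.01 m and angle between each of tin_2, tin_1, tin_3's own z axis and vertical below 0.1 rad and linear speed of each of tin_2, tin_1, tin_3 below 0.02 m/s and distance of each of tin_1, tin_3 from where it was at the start of the episode below 0.05 m) or (x of tin_3 in the frame of lane between 0.01 and 0.03 m and y of tin_3 in the frame of lane between -0.01 and 0.01 m and angle between each of tin_3, tin_1, tin_2's own z axis and vertical below 0.1 rad and linear speed of each of tin_3, tin_1, tin_2 below 0.02 m/s and distance of each of tin_1, tin_2 from where it was at the start of the episode below 0.05 m))); the robot touches nothing.
It fails at once if a tin is tipped over (more than 35 degrees) (angle between any of tin_1, tin_2, tin_3's own z axis and vertical above 0.61 rad).
It fails at once if the screwdriver, hex key or gauge is moved by more than 30 mm (distance of any of screwdriver, hex_key, gauge from where it was at the start of the episode above 0.03 m).
It also fails if it takes over 72 s, if anything falls off the work surface, if the arm or the gripper's body presses on something with over 40 N, if the wrist force passes 120 N, or if a joint passes its speed limit or range.

## Working session

There is one attempt and no reset: what is moved stays moved. The work goes in short steps, Python scripts to look and compute and a tool call to move; the robot and the scene stay as the last step left them, time stands still between calls to the robot, and variables do not carry over. Pictures are saved under pics/ and viewed, at most 10 in all, crops included, and the job is handed in when it is done.

Besides the shell and the picture viewer there is one more tool, called after "Request:" by a JSON object that holds its "api" and its "payload", one argument or row to a line. servo_tool: Moves the arm, as the interface text tells. Its arguments: {"type":"object","properties":{"commands":{"type":"array","items":{"type":"array","items":{"type":"array","items":{"type":"number"}}}}},"required":["commands"]}

```bash
mkdir -p pics; ls
python3 - <<'E'
from bench import arm,cams
import cv2,numpy as np
for n in ("top","scene"):
    d=cams.get_image(n); cv2.imwrite(f"pics/{n}1.png",d["frame"]); np.savez(f"pics/{n}1.npz",**d); print(n,d["K"].tolist(),np.round(d["T"],3).tolist(), [k for k in d])
print(arm.read_state(),arm.grip_point_offset)
E
```

```text
pics
top [[383.652362540152, 0.0, 257.2843391230894], [0.0, 383.652362540152, 191.36720885768665], [0.0, 0.0, 1.0]] [[-0.008, 0.99, -0.138, 417.017], [-1.0, -0.011, -0.018, -37.867], [-0.019, 0.138, 0.99, 1016.546], [0.0, 0.0, 0.0, 1.0]] ['frame', 'K', 'T']
scene [[347.41749814942796, 0.0, 256.54835183398535], [0.0, 347.41749814942796, 195.60571491079378], [0.0, 0.0, 1.0]] [[-0.203, -0.835, 0.512, 1079.785], [0.979, -0.175, 0.102, 53.319], [0.005, 0.522, 0.853, 979.064], [0.0, 0.0, 0.0, 1.0]] ['frame', 'K', 'T']
{'clock': 0.1, 'joints': array([ 1.41259105e+00,  3.85463797e-01,  6.73568291e-03, -4.18215982e-04,
       -1.19398442e+00, -2.58597279e-01]), 'joint_vel': array([ 0.00076278, -0.00079943,  0.00267914,  0.00020196,  0.00128749,
        0.0001711 ]), 'joint_efforts': array([-6.91847636e-04, -3.93320990e+01,  1.88927722e+01,  4.19788867e+00,
       -2.60731082e-03,  3.50200636e-06]), 'position': array([252.8022729 , 571.01342205, 230.33254021]), 'ee_rot': array([ 9.78346506e-01, -2.06971394e-01, -1.46046164e-04,  9.66647456e-04]), 'contact_force': array([-0.29647166,  0.26355488, -0.1615648 ]), 'wrist_torque': array([-0.00208429, -0.02193467,  0.03234466]), 'grasp_force': 0.0, 'gripper_width': 85.5774918235211} 18.700000000000003
```

View pics/top1.png

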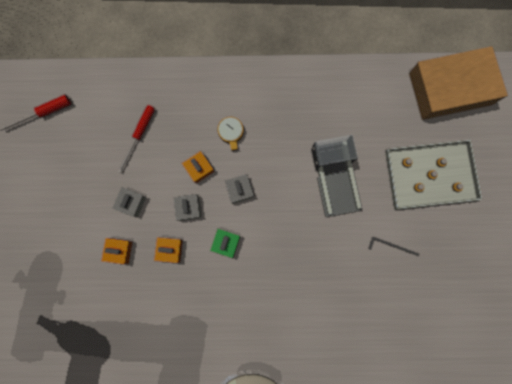

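View pics/scene1.png

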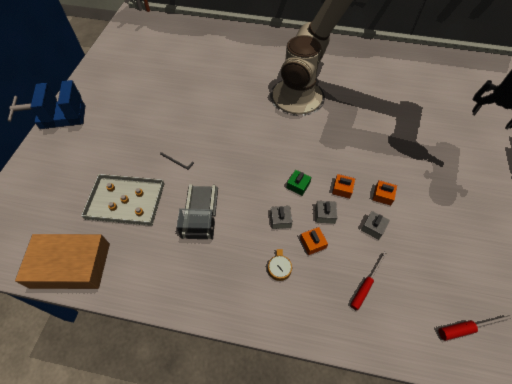

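The top picture shows three grey tins at (130,202), (187,207) and (239,189). The look-alikes are orange at (198,166), (117,251) and (168,250), and green at (225,243). The grey ones fit the description. The lane is at (337,180) with its open end towards the robot, the hex key is at (394,246), the gauge at (231,130) and the screwdriver at (138,138). Next I'll confirm with one enlarged crop and measure.

```bash
cat > h.py <<'E'
import numpy as np,cv2
def ray(d,u,v,z):
    K,T=d["K"],d["T"]
    c=np.array([(u-K[0,2])/K[0,0],-(v-K[1,2])/K[1,1],-1.0])
    w=T[:3,:3]@c; o=T[:3,3]
    return o+w*(z-o[2])/w[2]
def proj(d,p):
    c=d["T"][:3,:3].T@(np.array(p,float)-d["T"][:3,3]); K=d["K"]
    return np.array([K[0,0]*c[0]/-c[2]+K[0,2], K[1,1]*-c[1]/-c[2]+K[1,2]])
E
python3 - <<'E'
from h import *
for n,cs in (("top",[(130,202),(187,207),(239,189)]),("scene",[(375,224),(326,211),(282,216)])):
    d=np.load(f"pics/{n}1.npz"); g=cv2.cvtColor(d["frame"],cv2.COLOR_BGR2GRAY)
    for c in cs:
        x0,y0=c[0]-13,c[1]-15
        p=g[y0:y0+27,x0:x0+27]
        m=(p<48).astype(np.uint8); k,l,s,ce=cv2.connectedComponentsWithStats(m)
        i=1+np.argmin(np.hypot(*(ce[1:]-[13,12]).T)+ (s[1:,4]<10)*99)
        pts=np.argwhere(l==i)[:,::-1].astype(np.float32)+[x0,y0]
        w=np.array([ray(d,u,v,50)[:2] for u,v in pts])
        q=w-w.mean(0); e,V=np.linalg.eigh(q.T@q)
        print(n,c,len(pts),w.mean(0).round(1),"bar ang",np.degrees(np.arctan2(V[1,1],V[0,1])).round(1))
d=np.load("pics/top1.npz"); f=d["frame"]
a=cv2.resize(f[120:270,95:265],None,fx=3,fy=3,interpolation=2); b=cv2.resize(f[125:225,300:372],None,fx=4.5,fy=4.5,interpolation=2)
o=np.zeros((450,a.shape[1]+b.shape[1],3),np.uint8);o[:,:a.shape[1]]=a;o[:b.shape[0],a.shape[1]:]=b[:450]
print(a.shape,b.shape);cv2.imwrite("pics/crop.png",o[:, :800] if o.shape[1]<=800 else cv2.resize(o,(800,int(450*800/o.shape[1]))))
E
```

```text
top (130, 202) 38 [529.1 310.2] bar ang 158.3
top (187, 207) 21 [513.2 156.5] bar ang -172.9
top (239, 189) 3 [547.3  19.9] bar ang 135.1
scene (375, 224) 33 [539.7 309.3] bar ang 170.4
scene (326, 211) 36 [524.1 159.7] bar ang -163.5
scene (282, 216) 28 [573.4  26.6] bar ang -153.2
(450, 510, 3) (450, 324, 3)
```

View pics/crop.png

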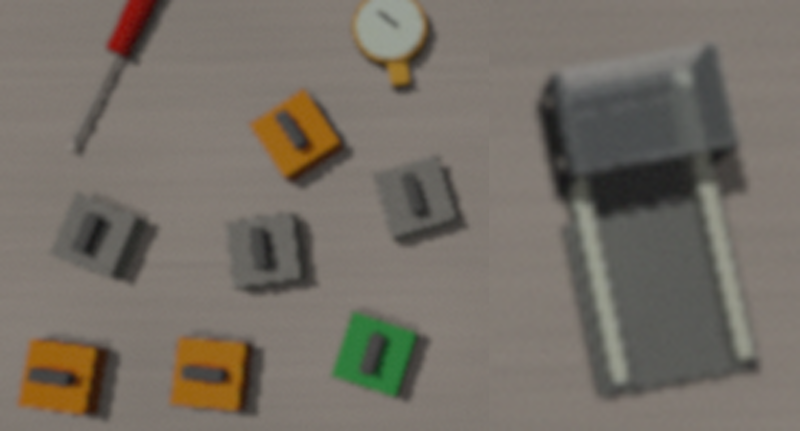

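The crop shows the three grey tins as plain boxes with their dark bars roughly along world x. The green and orange ones are decoys. The lane is open towards the robot and turned slightly to the left. Next I'll move above the middle tin to measure with the wrist camera.

Request:
{"api": "servo_tool", "payload": {
  "commands": [
    [[0,0.04,0.03,-0.01,0,0,-3],[0,0.04,0.03,-0.01,0,0,-3],[0,0.04,0.03,-0.01,0,0,-3],[0,0.04,0.03,-0.01,0,0,-3],[0,0.035,0.03,-0.01,0,0,-3],[0,0.03,0.035,0,0,0,-3],[0,0.0,0.035,0,0,0,-3],[0,0,0.035,0,0,0,0],[0,0,0.03,0,0,0,0],[0,0,0,0,0,0,0]]
  ]
}}

```text
clock: 0.93
position: [382.3, 263.6, 272.8]
ee_rot: [1.0, -0.027, -0.001, 0.001]
contact_force: [0.2, -1.1, -0.3]
gripper_width: 85.6
grasp_force: 0.0
```

Run:
```python
from bench import arm,cams
from h import *
d=cams.get_image("wrist"); cv2.imwrite("pics/w1.png",d["frame"]); np.savez("pics/w1.npz",**d)
s=arm.read_state();print(s["clock"],s["position"].round(1),s["ee_rot"].round(3),s["joints"].round(2),s["contact_force"].round(2)); print(d["T"].round(3).tolist(),d["K"].round(0).tolist())
```

```text
0.9833 [383.1 265.9 273. ] [ 1.    -0.027 -0.    -0.   ] [ 0.96  0.08 -0.29 -0.   -1.2   0.56] [ 0.93 -0.3  -0.08]
[[-0.053, 0.946, 0.32, 464.913], [-0.999, -0.05, -0.016, 259.598], [0.001, -0.321, 0.947, 415.096], [0.0, 0.0, 0.0, 1.0]] [[275.0, 0.0, 255.0], [0.0, 275.0, 195.0], [0.0, 0.0, 1.0]]
```

View pics/w1.png

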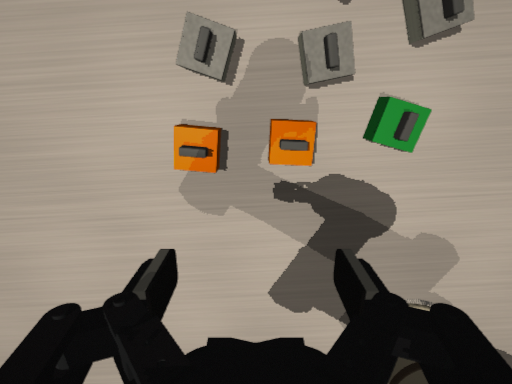

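The wrist view shows grey tins with bars at (205,44), (332,50) and (452,8). I'll centre over them for a precise fix.

Request:
{"api": "servo_tool", "payload": {
  "commands": [
    [[0,0.03,0.025,0,0,0,0],[0,0.03,0.025,0,0,0,0],[0,0.03,0.025,0,0,0,0],[0,0.03,0.025,0,0,0,0],[0,0,0,0,0,0,0],[0,0,0,0,0,0,0]]
  ]
}}

```text
clock: 1.48
position: [499.5, 161.7, 271.7]
ee_rot: [1.0, -0.027, -0.001, 0.0]
contact_force: [-0.5, 1.1, -0.1]
gripper_width: 85.3
grasp_force: 0.0
```

```bash
cat >> h.py <<'E'
def tins(d,cands):
    """cands: world xy guesses. bar pose from dark mask; lid centre from lid hull"""
    f=d["frame"]; g=cv2.cvtColor(f,cv2.COLOR_BGR2GRAY)
    for c in cands:
        u,v=proj(d,[*c,46]).round().astype(int)
        x0,y0,x1,y1=max(u-45,0),max(v-45,0),u+45,v+45
        m=(g[y0:y1,x0:x1]<62).astype(np.uint8)
        k,l,s,ce=cv2.connectedComponentsWithStats(m)
        sc=np.hypot(*(ce[1:]-[u-x0,v-y0]).T)+(s[1:,4]<150)*999
        i=1+np.argmin(sc)
        pts=np.argwhere(l==i)[:,::-1].astype(np.float32)+np.float32([x0,y0])
        cn,sz,_=cv2.minAreaRect(pts); b=cv2.boxPoints((cn,sz,_))
        w=np.array([ray(d,*p,46)[:2] for p in b]); e=w[1]-w[0],w[2]-w[1]
        L=max(e,key=np.linalg.norm); a=np.degrees(np.arctan2(L[1],L[0])); a=(a+90)%180-90
        print("px",np.round(cn),"area",len(pts),"xy",w.mean(0).round(1),"ang",round(a,1),"LxW",[round(np.linalg.norm(q),1) for q in e])
E
python3 - <<'E'
from bench import arm,cams
from h import *
d=cams.get_image("wrist"); cv2.imwrite("pics/w2.png",d["frame"]); np.savez("pics/w2.npz",**d)
s=arm.read_state();print(s["clock"],s["position"].round(1),s["ee_rot"].round(3),d["T"][:3,3].round(1))
tins(d,[(529,310),(515,158),(562,23)])
E
```

```text
1.5333 [498.7 162.5 271.9] [ 1.    -0.026 -0.001  0.   ] [582.1 157.7 413.9]
px [141. 147.] area 225 xy [532.6 312. ] ang -5.8 LxW [np.float64(17.0), np.float64(36.6)]
px [256. 150.] area 78 xy [521.  159.1] ang 26.8 LxW [np.float64(11.5), np.float64(35.8)]
px [352. 110.] area 123 xy [565.9  34.7] ang 3.7 LxW [np.float64(11.3), np.float64(34.5)]
```

View pics/w2.png

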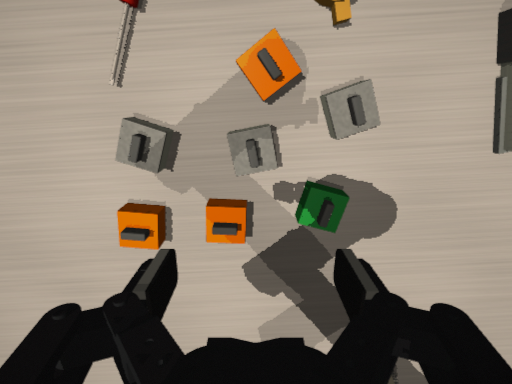

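```bash
python3 - <<'E'
import re
s=open("h.py").read()
s=s.replace('m=(g[y0:y1,x0:x1]<62).astype(np.uint8)','m=(g[y0:y1,x0:x1]<0.72*np.median(g[v-12:v+12,u-12:u+12][g[v-12:v+12,u-12:u+12]>70])).astype(np.uint8)').replace("-45","-R").replace("+45","+R").replace("def tins(d,cands)","def tins(d,cands,R=17)").replace("<150","<60")
open("h.py","w").write(s)
E
python3 - <<'E'
from h import *
d=np.load("pics/w2.npz"); g=cv2.cvtColor(d["frame"],cv2.COLOR_BGR2GRAY)
tins(d,[(532,312),(518,158),(573,20)])
print(g[138:168:2,240:268:2])
hsv=cv2.cvtColor(d["frame"],cv2.COLOR_BGR2HSV); print(hsv[150,225:285:4].tolist())
E
```

```text
px [141. 147.] area 232 xy [532.7 311.9] ang -5.8 LxW [np.float64(17.1), np.float64(36.6)]
px [254. 153.] area 273 xy [517.9 162.7] ang 9.2 LxW [np.float64(16.3), np.float64(39.3)]
px [356. 108.] area 346 xy [567.7  29.7] ang 16.5 LxW [np.float64(16.6), np.float64(33.7)]
[[114 117 114 115 105 106  83 105 111 136 137 119 118 115]
 [113 115 114  74  40  44  48  64 111 129 135 138 137 132]
 [111 111 113  71  72  73  72  50  56  95 136 138 137 131]
 [110 111 115  76  75  73  71  52  56  96 139 136 137 135]
 [113 115 114  75  74  73  77  78  51  94 139 135 133 135]
 [115 113 120 106  75  73  89  83  36  54  99 134 131 134]
 [108 114 135 125  80  91  89  84  43  53 100 139 135 134]
 [134 136 133 130  86  91  89  88  57  55  99 141 135 132]
 [135 132 132 136  88  90  89  87  61  56 101 137 133 137]
 [138 137 136 140  94  91  89  87  76  50  92 136 136 140]
 [135 141 137 144 120  90  89  87  82  34  53 101 137 137]
 [130 138 134 135 120  87  89  87  83  43  58 102 141 139]
 [131 131 136 135 132  85  89  87  85  59  69  95 135 137]
 [134 131 132 133 131  95  90  86  86  65  71  92 130 136]
 [139 136 132 129 132 106  87  86  70 102 135 130 134 134]]
[[16, 41, 160], [17, 39, 149], [19, 31, 114], [20, 32, 119], [21, 32, 113], [25, 31, 139], [21, 27, 95], [21, 28, 91], [24, 29, 44], [23, 32, 144], [23, 30, 138], [19, 31, 140], [21, 31, 138], [18, 42, 91], [17, 42, 181]]
```

```bash
cat >> h.py <<'E'
def plan(s,x,y,z,yaw):
    """world yaw of tool x (deg); print turn first, then shifts in the turned tool frame"""
    from scipy.spatial.transform import Rotation as Ro
    R=Ro.from_quat(s["ee_rot"]).as_matrix(); now=np.degrees(np.arctan2(R[1,0],R[0,0]))
    t=-((yaw-now+180)%360-180); a=np.radians(yaw); D=np.array([x,y,z])-s["position"]
    print("tilt",R[:,2].round(4),"now",now.round(2),"turn az",t.round(2),"shift",[round(D[0]*np.cos(a)+D[1]*np.sin(a),1),round(D[0]*np.sin(a)-D[1]*np.cos(a),1),round(-D[2],1)])
E
python3 - <<'E'
from bench import arm
from h import *
d=np.load("pics/w2.npz"); p=ray(d,252,154,56); print(p, "A",ray(d,139,148,56),"C",ray(d,355,111,56))
print("lids B",ray(d,253,150,36),"A",ray(d,143,145,36),"C",ray(d,351,109,36))
plan(arm.read_state(),p[0],p[1],38,9.2)
E
```

```text
[518.17127915 164.87107086  56.        ] A [533.71106413 310.99375711  56.        ] C [565.1707293   33.67396144  56.        ]
lids B [520.0441752  163.58682611  36.        ] A [534.77491977 313.33271916  36.        ] C [567.02297961  32.14928729  36.        ]
tilt [-1.4e-03 -6.0e-04 -1.0e+00] now -2.96 turn az -12.16 shift [np.float64(19.6), np.float64(0.8), np.float64(233.9)]
```

Request:
{"api": "servo_tool", "payload": {
  "commands": [
    [[0,0,0,0,0,0,-6],[0,0,0,0,0,0,-6],[0,0.01,0.0005,0.035,0,0,0],[0,0.01,0.0005,0.035,0,0,0],[0,0,0,0.035,0,0,0],[0,0,0,0.035,0,0,0],[0,0,0,0.025,0,0,0],[0,0,0,0.01,0,0,0],[0,0,0,0,0,0,0],[0,0,0,0,0,0,0]]
  ]
}}

```text
clock: 2.37
position: [518.6, 165.9, 98.7]
ee_rot: [0.997, 0.081, 0.001, -0.0]
contact_force: [0.8, 0.9, -0.1]
gripper_width: 85.6
grasp_force: 0.0
```

Run:
```python
from bench import arm,cams
from h import *
d=cams.get_image("wrist"); cv2.imwrite("pics/w3.png",d["frame"])
s=arm.read_state(); print(s["contact_force"].round(2)); plan(s,518.5,164.5,38,9.2)
```

```text
[ 0.97 -0.88  0.13]
tilt [ 0.003   0.0014 -1.    ] now 9.23 turn az 0.03 shift [np.float64(-1.0), np.float64(1.4), np.float64(61.6)]
```

View pics/w3.png

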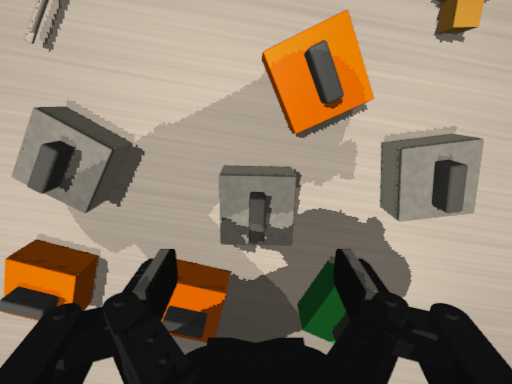

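The wrist view shows the middle tin's bar at (257,210), centred between the fingers and aligned with them. I'll descend and grip.

Request:
{"api": "servo_tool", "payload": {
  "commands": [
    [[0,-0.001,0.001,0.03,0,0,0],[0,0,0,0.02,0,0,0],[0,0,0,0.01,0,0,0],[0,0,0,0,0,0,0],[255,0,0,0,0,0,0],[255,0,0,0,0,0,0],[255,0,0,0,0,0,0],[255,0,0,0,0,0,0],[255,0,0,0,0,0,0],[255,0,0,0,0,0,0]]
  ]
}}

```text
clock: 3.25
position: [517.7, 163.8, 38.4]
ee_rot: [0.997, 0.079, 0.001, -0.0]
contact_force: [-3.3, 7.2, 3.7]
gripper_width: 12.4
grasp_force: 3.8
```

Request:
{"api": "servo_tool", "payload": {
  "commands": [
    [[255,0,0,0,0,0,0],[255,0,0,0,0,0,0],[255,0,0,0,0,0,0],[255,0,0,-0.01,0,0,0],[255,0,0,-0.015,0,0,0],[255,0,0,-0.015,0,0,0],[255,0,0,0,0,0,0],[255,0,0,0,0,0,0],[255,0,0,0,0,0,0],[255,0,0,0,0,0,0]]
  ]
}}

```text
clock: 4.08
position: [516.2, 162.7, 76.4]
ee_rot: [0.997, 0.079, -0.002, 0.001]
contact_force: [0.3, 0.1, -6.7]
gripper_width: 10.7
grasp_force: 61.8
```

Run:
```python
from bench import arm,cams
s=arm.read_state(); print(s["clock"],s["contact_force"].round(2),s["position"],s["grasp_force"],s["joint_efforts"].round(2))
```

```text
4.0833 [ 0.34  0.11 -6.73] [516.2159666  162.73368286  76.42436638] 61.795839071273804 [ 1.000e-02 -3.868e+01  1.563e+01  3.690e+00 -0.000e+00 -0.000e+00]
```

Request:
{"api": "servo_tool", "payload": {
  "commands": [
    [[255,0,0,-0.02,0,0,0],[255,0,0,-0.02,0,0,0],[255,0,0,-0.02,0,0,0],[255,0,0,-0.01,0,0,0],[255,0,0,0,0,0,0],[255,0,0,0,0,0,0],[255,0,0,0,0,0,0],[255,0,0,0,0,0,0],[255,0,0,0,0,0,0],[255,0,0,0,0,0,0]]
  ]
}}

```text
clock: 4.92
position: [517.0, 163.3, 146.9]
ee_rot: [0.997, 0.079, -0.001, 0.0]
contact_force: [-0.1, -0.4, -4.8]
gripper_width: 10.2
grasp_force: 61.7
```

Run:
```python
from bench import arm,cams
from h import *
s=arm.read_state(); print(s["clock"],s["contact_force"].round(2),s["position"],s["wrist_torque"].round(2))
d=np.load("pics/top1.npz"); f=d["frame"]; g=cv2.cvtColor(f,cv2.COLOR_BGR2GRAY)
c=f[125:225,300:372]; m=(g[125:225,300:372]>150)
hs=cv2.cvtColor(c,cv2.COLOR_BGR2HSV)
for r in range(35,95,4): print(r+125,g[r+125,312:368].tolist())
```

```text
4.9167 [-0.14 -0.39 -4.76] [517.01466742 163.2609166  146.91260159] [ 0.01 -0.02  0.04]
160 [105, 74, 43, 36, 38, 49, 64, 76, 80, 79, 79, 78, 77, 76, 79, 76, 79, 78, 78, 78, 79, 80, 81, 81, 83, 84, 87, 86, 84, 81, 84, 82, 80, 77, 72, 76, 78, 79, 71, 52, 37, 35, 41, 52, 66, 90, 113, 123, 123, 123, 123, 124, 124, 123, 125, 124]
164 [124, 107, 74, 50, 49, 48, 49, 64, 78, 80, 76, 72, 64, 61, 61, 59, 51, 46, 42, 39, 39, 38, 36, 38, 36, 35, 35, 33, 36, 35, 36, 34, 38, 42, 47, 63, 76, 80, 80, 76, 68, 67, 66, 67, 65, 71, 92, 115, 123, 123, 123, 123, 124, 123, 124, 123]
168 [126, 120, 105, 70, 37, 30, 41, 62, 74, 76, 66, 49, 36, 35, 33, 33, 36, 35, 34, 34, 35, 34, 37, 36, 36, 35, 34, 36, 34, 34, 35, 35, 39, 39, 40, 60, 99, 129, 139, 133, 115, 87, 70, 67, 70, 72, 78, 95, 115, 123, 123, 124, 123, 123, 124, 124]
172 [126, 126, 125, 119, 107, 91, 80, 99, 126, 129, 117, 99, 67, 39, 34, 34, 37, 37, 38, 37, 45, 48, 48, 49, 47, 46, 51, 64, 72, 71, 67, 68, 74, 81, 83, 79, 82, 106, 138, 149, 141, 123, 112, 117, 124, 123, 122, 123, 122, 124, 124, 122, 124, 124, 122, 122]
176 [126, 127, 126, 126, 124, 11
[... 2105 characters left out ...]
42, 152, 141, 115, 94, 88, 89, 89, 90, 89, 89, 91, 91, 90, 90, 91, 89, 91, 90, 91, 90, 91, 90, 90, 90, 89, 89, 84, 77, 87, 98, 96, 84, 86, 100, 118, 124, 123, 124, 125]
212 [123, 122, 122, 123, 122, 123, 123, 123, 123, 123, 119, 107, 88, 83, 84, 87, 113, 140, 145, 129, 101, 90, 88, 91, 91, 91, 89, 90, 90, 90, 88, 85, 83, 84, 85, 88, 86, 84, 87, 86, 86, 90, 94, 99, 109, 112, 114, 113, 114, 115, 118, 121, 123, 124, 124, 124]
216 [125, 124, 125, 124, 124, 124, 123, 126, 125, 125, 124, 121, 110, 94, 88, 83, 77, 79, 86, 93, 94, 92, 92, 99, 109, 114, 117, 117, 120, 124, 124, 122, 121, 123, 125, 124, 124, 125, 124, 125, 125, 125, 124, 124, 123, 124, 124, 125, 126, 124, 124, 125, 126, 125, 126, 125]
```

The steady 4.8 N means about 0.49 kg, so the first tin lifted is the heavy one. Now I'll measure the lane from the rail tops (z=30).

```bash
cat > lane.py <<'E'
from h import *
def lane(d,c0,yaw0):
    """rail-top ridges sampled on cross-sections of the approximate lane frame at z=30"""
    g=cv2.GaussianBlur(cv2.cvtColor(d["frame"],cv2.COLOR_BGR2GRAY),(3,3),0).astype(np.float32)
    a=np.radians(yaw0); X=np.array([np.cos(a),np.sin(a)]); Y=np.array([-X[1],X[0]]); c0=np.array(c0)
    def val(x,y): 
        u,v=proj(d,[*(c0+x*X+y*Y),30]); return cv2.getRectSubPix(g,(1,1),(float(u),float(v)))[0,0]
    out={}
    for sg in (1,-1):
        P=[]
        for x in np.arange(-105,-15,5.):
            ys=np.arange(20,55,.5)*sg; vs=np.array([val(x,y) for y in ys])
            w=np.clip(vs-(vs.max()-25),0,None); P.append((x,(w*ys).sum()/w.sum()))
        out[sg]=np.polyfit(*np.array(P).T,1); yy=np.poly1d(out[sg])
        xs=np.arange(-150,-80,.5); v=np.array([val(x,yy(x)) for x in xs]); i=np.argmax(np.gradient(cv2.GaussianBlur(v.reshape(-1,1),(1,7),0)[:,0]))
        print("rail",sg,out[sg].round(4),"std",np.std([p[1]-yy(p[0]) for p in P]).round(2),"end x",xs[i])
    m=(out[1]+out[-1])/2; yaw=yaw0+np.degrees(np.arctan(m[0])); print("gap",(out[1]-out[-1])[1].round(1),"yaw",yaw.round(2),"centre offset y",m[1].round(2))
    return out
E
python3 - <<'E'
from lane import *
d=np.load("pics/top1.npz")
l=ray(d,329.5,213.5,30)[:2]; r=ray(d,358,207,30)[:2]; k=ray(d,322,176,30)[:2]
Y=l-r; yaw=np.degrees(np.arctan2(*(k-l)[::-1])); a=np.radians(yaw); c=(l+r)/2+120*np.array([np.cos(a),np.sin(a)]); print(l,r,k,yaw,c)
lane(d,c,yaw)
s=[proj(d,[*(c+ x*np.array([np.cos(a),np.sin(a)])),80]).round(1) for x in (0,62)]; print(s)
E
```

```text
[ 495.36527117 -205.27685505] [ 511.37986892 -278.82246469] [ 593.29465992 -189.15296322] 9.349758271658732 [ 621.77837006 -222.55436499]
rail 1 [1.74000e-02 3.77419e+01] std 0.22 end x -122.0
rail -1 [ 2.58000e-02 -3.96112e+01] std 0.7 end x -120.0
gap 77.4 yaw 10.58 centre offset y -0.93
[array([338.1, 161. ]), array([333.2, 137.1])]
```

Request:
{"api": "servo_tool", "payload": {
  "commands": [
    [[255,-0.006,0.015,-0.01,0,0,-1.4],[255,-0.013,0.035,-0.01,0,0,0],[255,-0.014,0.036,-0.01,0,0,0],[255,-0.014,0.036,-0.01,0,0,0],[255,-0.014,0.036,0,0,0,0],[255,-0.014,0.036,0,0,0,0],[255,-0.014,0.036,0,0,0,0],[255,-0.014,0.036,0,0,0,0],[255,-0.014,0.036,0,0,0,0],[255,-0.014,0.036,0,0,0,0]]
  ]
}}

```text
clock: 5.75
position: [449.1, -194.3, 187.8]
ee_rot: [0.996, 0.092, 0.0, -0.0]
contact_force: [-0.0, 0.6, -4.0]
gripper_width: 10.5
grasp_force: 61.7
```

Request:
{"api": "servo_tool", "payload": {
  "commands": [
    [[255,-0.014,0.036,0,0,0,0],[255,-0.01,0.026,0,0,0,0],[255,0,0,0,0,0,0],[255,0,0,0,0,0,0],[255,0,0,0,0,0,0],[255,0,0,0,0,0,0]]
  ]
}}

```text
clock: 6.25
position: [437.7, -257.3, 187.7]
ee_rot: [0.996, 0.092, -0.0, -0.0]
contact_force: [0.2, 0.1, -5.1]
gripper_width: 10.3
grasp_force: 61.6
```

Run:
```python
from bench import arm,cams
from lane import *
d=cams.get_image("wrist"); cv2.imwrite("pics/w4.png",d["frame"]); np.savez("pics/w4.npz",**d)
s=arm.read_state(); print(s["contact_force"].round(2)); plan(s,435,-258,187,10.6)
a=np.radians(10.58); c=np.array([621.8,-222.55])-.93*np.array([-np.sin(a),np.cos(a)])
print([proj(d,[*(c+x*np.array([np.cos(a),np.sin(a)])+y*np.array([-np.sin(a),np.cos(a)])),30]).round() for x in(-120,0) for y in (38,-38)])
lane(d,c,10.58)
```

```text
[-0.69 -0.63 -4.92]
tilt [-1.e-04  2.e-04 -1.e+00] now 10.61 turn az 0.01 shift [np.float64(-3.0), np.float64(0.3), np.float64(0.8)]
[array([220., 118.]), array([292., 118.]), array([215., -19.]), array([298., -19.])]
rail 1 [-1.39000e-02  3.86608e+01] std 0.47 end x -118.5
rail -1 [-5.10000e-03 -3.65667e+01] std 0.11 end x -119.0
gap 75.2 yaw 10.04 centre offset y 1.05
```

View pics/w4.png

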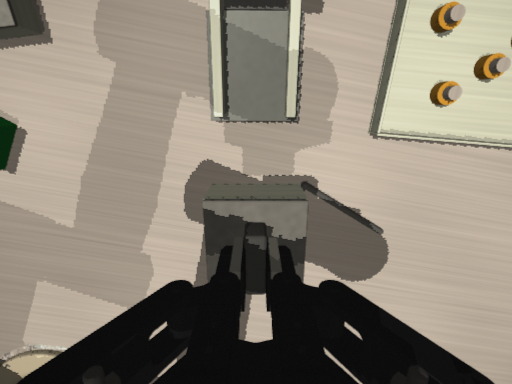

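Run:
```python
from lane import *
d=np.load("pics/w4.npz"); g=cv2.cvtColor(d["frame"],cv2.COLOR_BGR2GRAY)
for r in (25,50,75,100): print(r,g[r,205:232].tolist(),g[r,280:308].tolist())
for r in range(112,126): print(r,g[r,[217,240,256,280,293]])
```

```text
25 [148, 139, 120, 122, 120, 149, 197, 196, 195, 195, 195, 195, 196, 198, 183, 115, 57, 54, 48, 47, 46, 57, 91, 118, 117, 118, 117] [133, 133, 133, 133, 133, 133, 131, 122, 96, 137, 209, 223, 223, 222, 221, 221, 221, 221, 221, 191, 97, 129, 122, 102, 106, 147, 184, 183]
50 [154, 155, 143, 115, 120, 118, 150, 200, 199, 197, 198, 198, 199, 199, 201, 176, 82, 56, 51, 46, 47, 47, 80, 118, 118, 118, 118] [111, 112, 113, 112, 111, 111, 105, 91, 137, 205, 219, 212, 188, 188, 189, 190, 190, 184, 144, 67, 102, 97, 59, 103, 151, 152, 152, 152]
75 [155, 156, 155, 147, 124, 119, 115, 150, 201, 200, 198, 198, 200, 201, 201, 198, 162, 59, 57, 48, 47, 47, 46, 78, 115, 115, 116] [109, 109, 109, 110, 110, 105, 91, 126, 181, 191, 191, 189, 189, 190, 191, 191, 177, 125, 75, 107, 92, 73, 120, 156, 156, 156, 155, 155]
100 [181, 181, 181, 174, 147, 113, 114, 113, 148, 202, 200, 197, 197, 199, 201, 203, 193, 147, 58, 55, 45, 45, 45, 75, 112, 112, 112] [110, 109, 110, 109, 104, 91, 127, 182, 191, 190, 188, 188, 190, 191, 194, 171, 79, 46, 59, 84, 118, 153, 153, 153, 154, 154, 154, 154]
112 [207 111 110 112 191]
113 [229 112 110 112 191]
114 [229 111 110 113 190]
115 [226 115 111 112 192]
116 [197 129 110 111 181]
117 [121 131 111 112  96]
118 [137 137 111 112  45]
119 [136 136 110 112  46]
120 [122 118  98 104  50]
121 [124 107  56  59  61]
122 [184 162  93  97  95]
123 [187 158 151 154 154]
124 [187 156 152 151 157]
125 [182 154 155 151 156]
```

Run:
```python
from bench import arm
from lane import *
d=np.load("pics/w4.npz"); s=arm.read_state()
P={r:[ray(d,u,r,30)[:2] for u in us] for r,us in {25:(210.0,219.7,289.0,299.7),100:(213.0,222.2,286.1,295.6)}.items()}
for r in P: print(r,"width out/in",np.linalg.norm(P[r][0]-P[r][3]).round(1),np.linalg.norm(P[r][1]-P[r][2]).round(1))
mid={r:sum(P[r])/4 for r in P}; D=mid[25]-mid[100]; yaw=np.degrees(np.arctan2(D[1],D[0])); X=D/np.linalg.norm(D); Y=np.array([-X[1],X[0]])
e=[ray(d,217,116.5,30)[:2],ray(d,293,116.6,30)[:2]]; e2=ray(d,256,121,12)[:2]
for q in e+[e2]: print("end along",((q-mid[100])@X).round(1))
for k in range(4):
    D4=P[25][k]-P[100][k]; print("edge yaw",np.degrees(np.arctan2(D4[1],D4[0])).round(2))
o=mid[100]+X*(((e[0]+e[1])/2-mid[100])@X+120); o2=mid[100]+X*((e2-mid[100])@X+125)
print("yaw",yaw.round(2),"lane origin",o.round(1),o2.round(1),"deck",(o-70*X).round(1))
o=(o+o2)/2; t=o-70*X; plan(s,t[0],t[1],60,yaw)
b=o-130*X
# tin seen: front lid edge corners at z = lid height
lz=s["position"][2]-38.4+36
for uv in ((204,200),(308,200)):
    q=ray(d,*uv,lz)[:2]-s["position"][:2]; print("lid corner rel TCP lane axes",(q@X).round(1),(q@Y).round(1))
```

```text
25 width out/in 85.5 66.0
100 width out/in 85.2 65.9
end along -16.6
end along -16.2
end along -22.0
edge yaw 10.25
edge yaw 10.46
edge yaw 10.35
edge yaw 10.01
yaw 10.27 lane origin [ 623. -222.] [ 622.4 -222.1] deck [ 554.1 -234.5]
tilt [-1.e-04  2.e-04 -1.e+00] now 10.61 turn az 0.34 shift [np.float64(118.1), np.float64(-1.5), np.float64(127.8)]
lid corner rel TCP lane axes 30.6 28.8
lid corner rel TCP lane axes 31.0 -29.3
```

The measurement is consistent: inner rail gap 66.0 mm, and the tin is centred under the TCP to 0.3 mm. I'll move over the deck and stop just above the rails.

Request:
{"api": "servo_tool", "payload": {
  "commands": [
    [[255,0.015,-0.001,0.0,0,0,0.34],[255,0.03,-0.001,0.0,0,0,0],[255,0.03,0,0,0,0,0],[255,0.03,0,0,0,0,0],[255,0.012,0,0.03,0,0,0],[255,0,0,0.035,0,0,0],[255,0,0,0.035,0,0,0],[255,0,0,0.012,0,0,0],[255,0,0,0,0,0,0],[255,0,0,0,0,0,0]]
  ]
}}

```text
clock: 7.13
position: [553.3, -234.5, 75.5]
ee_rot: [0.996, 0.09, -0.0, 0.0]
contact_force: [1.0, 0.6, -4.0]
gripper_width: 10.2
grasp_force: 61.6
```

Run:
```python
from bench import arm
from h import *
s=arm.read_state(); print(s["position"].round(1),s["contact_force"].round(1)); a=np.radians(10.27); Y=np.array([-np.sin(a),np.cos(a)])
t=np.array([553.8,-234.6])+.25*Y; plan(s,t[0],t[1],51,10.27)
```

```text
[ 553.3 -234.5   75.5] [ 1.   0.6 -4. ]
tilt [-8.e-04 -6.e-04 -1.e+00] now 10.31 turn az 0.04 shift [np.float64(0.5), np.float64(-0.1), np.float64(24.5)]
```

Request:
{"api": "servo_tool", "payload": {
  "commands": [
    [[255,0,0,0.01,0,0,0],[255,0,0,0.007,0,0,0],[255,0,0,0.004,0,0,0],[255,0,0,0.003,0,0,0],[255,0,0,0.001,0,0,0],[255,0,0,0,0,0,0],[255,0,0,0,0,0,0]]
  ]
}}

```text
clock: 7.72
position: [552.6, -235.4, 51.2]
ee_rot: [0.996, 0.089, 0.0, 0.0]
contact_force: [-0.2, -1.0, -5.3]
gripper_width: 10.5
grasp_force: 61.6
```

Request:
{"api": "servo_tool", "payload": {
  "commands": [
    [[255,0,0,0.001,0,0,0],[255,0,0,0.0005,0,0,0],[255,0,0,0,0,0,0],[255,0,0,0,0,0,0],[255,0,0,0,0,0,0]]
  ]
}}

```text
clock: 8.13
position: [552.8, -235.5, 50.4]
ee_rot: [0.996, 0.089, 0.001, 0.0]
contact_force: [-3.1, 0.2, 3.9]
gripper_width: 10.7
grasp_force: 62.7
```

Request:
{"api": "servo_tool", "payload": {
  "commands": [
    [[0,0,0,0,0,0,0],[0,0,0,0,0,0,0],[0,0,0,0,0,0,0],[0,0,0,0,0,0,0],[0,0,0,-0.02,0,0,0],[0,0,0,-0.03,0,0,0],[0,-0.02,0,-0.03,0,0,0],[255,-0.03,0,0,0,0,0],[255,-0.015,0,0,0,0,0],[255,0,0,0,0,0,0]]
  ]
}}

```text
clock: 8.97
position: [485.6, -246.9, 130.0]
ee_rot: [0.996, 0.088, -0.0, -0.0]
contact_force: [-1.7, 0.4, -0.4]
gripper_width: 51.6
grasp_force: 0.0
```

Request:
{"api": "servo_tool", "payload": {
  "commands": [
    [[255,0,0,0,0,0,0],[255,0,0,0,0,0,0],[255,0,0,0,0,0,0],[255,0,0,0,0,0,0],[255,0,0,0,0,0,0]]
  ]
}}

```text
clock: 9.38
position: [489.0, -246.6, 128.9]
ee_rot: [0.996, 0.089, -0.0, -0.0]
contact_force: [-0.4, 0.8, 0.1]
gripper_width: 0.3
grasp_force: 0.0
```

Run:
```python
from bench import arm,cams
from h import *
d=cams.get_image("wrist"); cv2.imwrite("pics/w5.png",d["frame"]); np.savez("pics/w5.npz",**d)
s=arm.read_state(); print(s["position"].round(1),s["contact_force"].round(1),s["gripper_width"]); a=np.radians(10.27); X=np.array([np.cos(a),np.sin(a)])
t=np.array([622.7,-222.05])-135*X; plan(s,t[0],t[1],28,10.27)
```

```text
[ 488.8 -246.6  128.9] [-0.9  0.6  0.3] -0.09829728401207022
tilt [-6.e-04  1.e-04 -1.e+00] now 10.2 turn az -0.07 shift [np.float64(1.1), np.float64(-0.3), np.float64(100.9)]
```

View pics/w5.png

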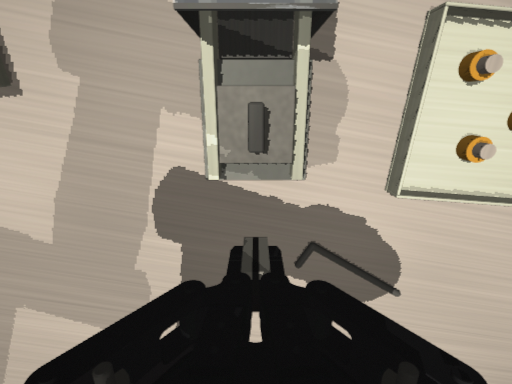

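The tin sits squarely between the rails, with its bar at (257,127). The hex key corner is at (312,245), so I'll check its distance from the descent point.

Run:
```python
from h import *
d=np.load("pics/w5.npz"); a=np.radians(10.27); X=np.array([np.cos(a),np.sin(a)]);Y=np.array([-X[1],X[0]]); o=np.array([622.7,-222.05])
for uv,z in (((312,245),8),((298,265),8),((399,292),8),((257,163),48),((257,86),48),((257,102),68),((257,152),68)):
    q=ray(d,*uv,z)[:2]-o; print(uv,(q@X).round(1),(q@Y).round(1))
```

```text
(312, 245) -198.7 -61.4
(298, 265) -223.6 -47.6
(399, 292) -259.4 -165.3
(257, 163) -100.6 -1.8
(257, 86) -41.5 -1.6
(257, 102) -53.0 -1.5
(257, 152) -88.1 -1.6
```

Request:
{"api": "servo_tool", "payload": {
  "commands": [
    [[255,0,0,0.03,0,0,0],[255,0,0,0.03,0,0,0],[255,0,0,0.025,0,0,0],[255,0,0,0.015,0,0,0],[255,0.01,0,0,0,0,0],[255,0.008,0,0,0,0,0],[255,0.005,0,0,0,0,0],[255,0.005,0,0,0,0,0],[255,0.005,0,0,0,0,0],[255,0,0,0,0,0,0]]
  ]
}}

```text
clock: 10.27
position: [521.3, -240.9, 30.4]
ee_rot: [0.996, 0.089, 0.0, 0.0]
contact_force: [-2.8, -0.9, 2.1]
gripper_width: -0.0
grasp_force: 1.3
```

Request:
{"api": "servo_tool", "payload": {
  "commands": [
    [[255,0.005,0,0,0,0,0],[255,0.006,0,0,0,0,0],[255,0.006,0,0,0,0,0],[255,0.006,0,0,0,0,0],[255,0.006,0,0,0,0,0],[255,0.006,0,0,0,0,0],[255,0.005,0,0,0,0,0],[255,0,0,0,0,0,0]]
  ]
}}

```text
clock: 10.93
position: [560.3, -233.9, 30.4]
ee_rot: [0.996, 0.089, -0.0, 0.0]
contact_force: [-4.6, -1.3, 2.2]
gripper_width: -0.0
grasp_force: 2.0
```

Run:
```python
from bench import arm
from h import *
s=arm.read_state(); print(s["clock"],s["contact_force"].round(1)); a=np.radians(10.27); X=np.array([np.cos(a),np.sin(a)])
t=np.array([622.7,-222.05])-17*X; plan(s,t[0],t[1],28,10.27)
```

```text
10.9333 [-4.6 -1.3  2.2]
tilt [-3.e-04 -2.e-04 -1.e+00] now 10.19 turn az -0.08 shift [np.float64(46.5), np.float64(-0.6), np.float64(2.4)]
```

Request:
{"api": "servo_tool", "payload": {
  "commands": [
    [[255,0.005,0,0,0,0,0],[255,0.006,-0.0005,0,0,0,0],[255,0.006,0,0,0,0,0],[255,0.006,0,0,0,0,0],[255,0.006,0,0,0,0,0],[255,0.006,0,0,0,0,0],[255,0.005,0,0,0,0,0],[255,0,0,0,0,0,0]]
  ]
}}

```text
clock: 11.6
position: [601.5, -226.1, 29.4]
ee_rot: [0.996, 0.089, 0.001, 0.0]
contact_force: [0.1, -0.2, 0.3]
gripper_width: 0.1
grasp_force: 0.0
```

Request:
{"api": "servo_tool", "payload": {
  "commands": [
    [[255,0.002,0,0,0,0,0],[255,0.002,0,0,0,0,0],[255,0,0,0,0,0,0],[255,0,0,0,0,0,0]]
  ]
}}

```text
clock: 11.93
position: [603.3, -225.6, 29.4]
ee_rot: [0.996, 0.089, -0.0, -0.0]
contact_force: [-2.3, 0.5, 0.3]
gripper_width: 0.2
grasp_force: 1.2
```

Request:
{"api": "servo_tool", "payload": {
  "commands": [
    [[255,0.001,0,0,0,0,0],[255,0.001,0,0,0,0,0],[255,0.001,0,0,0,0,0],[255,0,0,0,0,0,0],[255,0,0,0,0,0,0]]
  ]
}}

```text
clock: 12.35
position: [605.8, -225.1, 29.3]
ee_rot: [0.996, 0.089, -0.001, -0.0]
contact_force: [-5.3, -1.8, 0.8]
gripper_width: 0.3
grasp_force: 2.4
```

Request:
{"api": "servo_tool", "payload": {
  "commands": [
    [[255,0.001,0,0,0,0,0],[255,0.001,0,0,0,0,0],[255,0,0,0,0,0,0],[255,0,0,0,0,0,0]]
  ]
}}

```text
clock: 12.68
position: [605.9, -225.1, 29.2]
ee_rot: [0.996, 0.088, -0.003, -0.0]
contact_force: [-8.0, -2.3, 3.3]
gripper_width: -0.0
grasp_force: 4.3
```

The tin has stopped advancing and the force is rising, so it's against the stop. I'll back off, rise and look.

Request:
{"api": "servo_tool", "payload": {
  "commands": [
    [[255,-0.01,0,0,0,0,0],[255,-0.03,0,0,0,0,0],[255,-0.035,0,0,0,0,0],[255,-0.035,0,-0.02,0,0,0],[255,-0.02,0,-0.035,0,0,0],[255,0,0,-0.035,0,0,0],[255,0,0,-0.035,0,0,0],[255,0,0,0,0,0,0],[255,0,0,0,0,0,0],[255,0,0,0,0,0,0]]
  ]
}}

```text
clock: 13.52
position: [481.4, -247.5, 154.8]
ee_rot: [0.996, 0.089, 0.002, 0.0]
contact_force: [-0.2, -0.2, -0.5]
gripper_width: 0.1
grasp_force: 0.0
```

Run:
```python
from bench import arm,cams
from h import *
d=cams.get_image("wrist"); e=cams.get_image("top"); np.savez("pics/w6.npz",**d)
w=cv2.resize(d["frame"][0:200,150:370],None,fx=2,fy=2); t=cv2.resize(e["frame"][110:260,90:380],None,fx=1.25,fy=1.25)
o=np.zeros((400,440+t.shape[1],3),np.uint8);o[:,:440]=w;o[:t.shape[0],440:]=t
cv2.imwrite("pics/f.png",o[:,:800]);print(arm.read_state()["position"].round(1))
```

```text
[ 480.4 -247.4  153.3]
```

View pics/f.png

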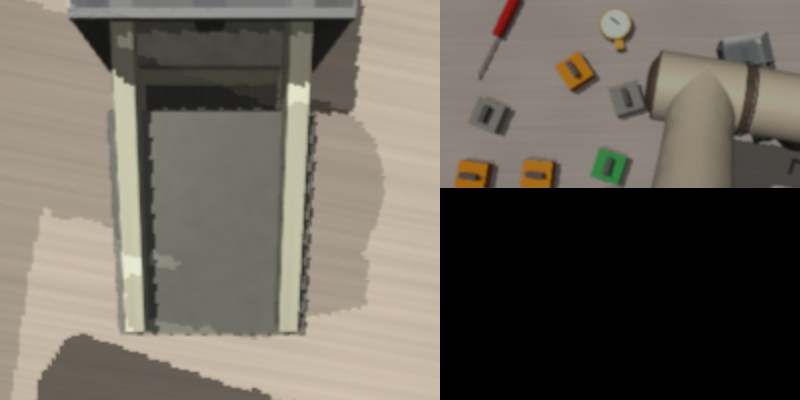

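The tin is under the guard, with its rear lid edge at crop row ~68, which is wrist row ~34. The other tins are in place. I'll check the sink height by projection.

Run:
```python
from h import *
d=np.load("pics/w6.npz"); a=np.radians(10.27); X=np.array([np.cos(a),np.sin(a)]);Y=np.array([-X[1],X[0]]); o=np.array([622.7,-222.05])
for n,x,z in (("lid sunk",-6,40),("lid up",-6,46),("bottom sunk",-6,4),("bottom up",-6,10),("deck end",-18,12),("guard edge",0,76)):
    print(n,proj(d,[*(o+x*X),z]).round(1))
g=cv2.cvtColor(d["frame"],cv2.COLOR_BGR2GRAY); print(g[5:60,245].tolist())
for x,y,z in ((-6,30,40),(-6,-30,40)): print(proj(d,[*(o+x*X+y*Y),z]).round(1))
print(g[37,212:300].tolist())
```

```text
lid sunk [255.2  32.8]
lid up [255.2  31. ]
bottom sunk [255.2  42.1]
bottom up [255.2  40.7]
deck end [255.2  54.7]
guard edge [255.3  10.3]
[151, 152, 152, 136, 52, 31, 46, 47, 47, 47, 54, 71, 70, 70, 71, 70, 70, 71, 73, 73, 73, 72, 72, 72, 71, 71, 70, 64, 50, 50, 61, 67, 65, 60, 60, 60, 58, 50, 33, 32, 31, 31, 31, 32, 32, 32, 31, 31, 32, 39, 77, 116, 117, 118, 118]
[218.9  32.8]
[291.6  32.8]
[78, 78, 80, 80, 77, 65, 58, 57, 57, 60, 60, 61, 61, 60, 60, 61, 60, 60, 61, 60, 61, 60, 60, 60, 60, 60, 60, 60, 60, 62, 66, 65, 66, 65, 66, 67, 66, 67, 68, 67, 67, 67, 67, 66, 67, 67, 67, 67, 67, 68, 67, 67, 67, 67, 67, 67, 68, 66, 66, 67, 66, 66, 66, 65, 66, 66, 66, 66, 66, 66, 66, 67, 66, 66, 66, 66, 65, 70, 76, 61, 61, 67, 91, 116, 118, 117, 117, 117]
```

The lid edge is at row ~32.6 and the bottom edge at ~42, which match "home" with the plate sunk (32.8 and 42.1). Handing in.

```bash
python3 -c "
from bench import ticket; print(ticket.job_done())"
```

```text
the job is handed in; nothing more can be done
None
```

The job is handed in: the first tin I lifted, the middle grey one, weighed about 0.49 kg, so I pushed it against the end stop under the guard; the last wrist image matches a sunk plate, and the two light tins were never touched, though no verdict came back.

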